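Pack three bottles into the colour-coded caddy

ROBOT

A 6-joint arm with a two-finger parallel gripper is mounted at the origin on a cart in front of the work surface, level with it; the furniture and walls round the work are solid. World frame = base frame: x ahead of the robot, y to its left, z up, the work surface at z = 0. Lengths are in m, angles in rad, forces in N, time in s.
With the tool pointing down it reaches from about 0.4 to 0.825 m from the base axis. Payload 7 kg.
Tool frame: the origin (TCP) lies midway between the tips of the shut fingers; the grasp point (between the pads) lies 19 mm behind it; z points along the fingers, y is the line along which they close (so a half turn about z gives the same grasp; the last joint's range is limited). The gripper opens to 88 mm and grips with 3 to 60 N. Pads are 19 mm wide; open, the fingers measure 130 mm over their backs; the gripper's body (78 mm by 193 mm) begins 47 mm behind the grasp point.
Start: joints at [1.457, 0.359, 0.012, 0, -1.224, -0.288], TCP at [0.264, 0.621, 0.227] pointing down, gripper open.
Joint ranges: [-3.07, 3.07], [-1.43, 2.12], [-1.02, 1.25], [-3.03, 1.67], [-3.05, -0], [-3.03, 3.03]. Speed limits (rad/s): [2.39, 2.39, 3.01, 3.14, 3.14, 3.14].

INTERFACE

Orientations are given as a 3x3 rotation matrix whose columns are the frame's x, y, z axes.
In Python, from rig import ctrl gives the robot as it stands. Calls block until the motion is done:
- ctrl.move_to(position, orientation): joint-space move of the TCP to a pose.
- ctrl.move_straight(position, vel=0.15, ori=None): straight line of the TCP; ori=None keeps the orientation; vel is the mean speed in m/s.
- ctrl.move_joints(angles): joint-space move.
- ctrl.command_gripper(opening): opening from 0.0 (shut) to 1.0 (fully open); the grip force is fixed at half the most; returns when the fingers have stopped.
- ctrl.dwell(seconds).
- ctrl.inverse_kinematics(position, orientation): joint angles nearest the present ones, or None.
- ctrl.read_camera(name): name is "scene" or "top"; returns a dict with "img" (400x640x3 uint8, blue, green, red), "vertical_fov" (degrees; the focal length in pixels is half the picture's height over the tangent of half this angle, whatever the lens; pixels are square), "cx", "cy" (the principal point, pixels), "world_to_cam" (4x4, takes a point from world to camera coordinates). Camera axes: x right, y up, looking along -z (the intrinsics and any distortion apply to the point x, -y, -z); pixel columns grow to the right and rows downward; lengths in m; the calibration is good to about 2 mm. A picture is of the moment at which its call begins. There is no depth.
A pose or a line that the arm cannot do raises ctrl.PlanningError and nothing moves.
- ctrl.close_job(): hands the job in; it is judged then, once.
Readings, each from a call of its own:
- ctrl.get_time(): time.
- ctrl.get_joint_pos(): joint angles.
- ctrl.get_qvel(): joint speeds.
- ctrl.get_tau(): joint torques, N m.
- ctrl.get_ee_pos(): TCP position.
- ctrl.get_orientation(): TCP orientation.
- ctrl.get_ft_force(): force on the tool from outside, world axes, zero at the start.
- ctrl.get_ft_torque(): the same for the moment, N m.
- ctrl.get_grip_width(): opening from 0.0 (shut) to 1.0 (fully open).
- ctrl.get_grasp_force(): force on a finger pad.
Only numpy, scipy, OpenCV 4.12 (cv2) and the standard library are available. Lean on these libraries where they do the work, as an engineer would, in place of code of your own. Each camera call takes 0.05 s, during which the arm holds its last target. There are 200 camera calls.

TASK

Pack the grey caddy by cap colour: stand the small white-capped bottle in the white cup, the roll-on bottle with the wide black cap in the black cup, and the dropper bottle with the green bulb in the green cup, each upright on the cup's floor. Leave the uncapped bottle, the black-bulbed dropper bottle and the wider bottle with the narrow black cap standing where they are, and do not knock any bottle over.

Things in the scene. Friction and masses are not known exactly. Their poses are not given: they have to be found in the camera images.
- oil_white: small amber glass bottle with a ribbed white screw cap (22 mm wide), body 29 mm in diameter up to about 45 mm, 71 mm tall, 40 g, loose. Origin at the centre of its underside, z up along the bottle.
- rollon_black: small amber glass roll-on bottle with a tall black cap as wide as the bottle, 29 mm in diameter, 78 mm tall, 40 g, loose. Origin at the centre of its underside, z up.
- drop_green: amber glass dropper bottle with a dark green rubber bulb on a black collar, body 33 mm in diameter up to about 70 mm, collar 20 mm and bulb 13 mm wide above, 112 mm tall, 68 g, white label with a red band, loose. It may lean up to 0.08 rad where it stands. Origin at the centre of its underside, z up.
- vial_nocap: look-alike that stays: small empty amber glass bottle without a cap, open threaded neck, 29 mm in diameter, 66 mm tall, loose. Origin at the centre of its underside, z up.
- drop_black: look-alike that stays: amber glass dropper bottle of the same shape and size as the green-bulbed one (33 mm in diameter, 112 mm tall) but with a black bulb and a plain pale label, loose. Origin at the centre of its underside, z up.
- screw_black: look-alike that stays: wider amber glass bottle, 39 mm in diameter, 102 mm tall, with a black screw cap (22 mm) narrower than the bottle and a red-banded label, loose. Origin at the centre of its underside, z up.
- cup_white: white plastic cup in the grey caddy, fixed to it: round, 60 mm over the rim, 30 mm high, inside 50 mm wide at the mouth narrowing to 46 mm at the floor, floor 4 mm thick. Origin at the centre of the cup's underside, 4 mm above the work surface, z up. The three cups (white, black, green) stand in a row 72 mm apart along the caddy's length, in any order; a cup's x axis points along that row.
- cup_black: black plastic cup in the grey caddy, fixed to it: round, 60 mm over the rim, 30 mm high, inside 50 mm wide at the mouth narrowing to 46 mm at the floor, floor 4 mm thick. Origin at the centre of the cup's underside, 4 mm above the work surface, z up. The three cups (white, black, green) stand in a row 72 mm apart along the caddy's length, in any order; a cup's x axis points along that row.
- cup_green: dark green plastic cup in the grey caddy, fixed to it: round, 60 mm over the rim, 30 mm high, inside 50 mm wide at the mouth narrowing to 46 mm at the floor, floor 4 mm thick. Origin at the centre of the cup's underside, 4 mm above the work surface, z up. The three cups (white, black, green) stand in a row 72 mm apart along the caddy's length, in any order; a cup's x axis points along that row.
- caddy: shallow grey caddy, fixed: a tray 228 mm along its x by 84 mm along its y, walls 22 mm high and 4 mm thick, a dark bar grip at each end reaching 14 mm further out, holding the three cups at x = -72, 0 and +72 mm. Origin at the centre of its underside on the work surface, z up. Fixed round it: mugs to 98 mm high in the middle, a kettle to 234 mm at the right, large bottles to 217 mm at the back, a wall behind the surface.
Things that resemble listed ones, but are neither listed nor needed, are in the scene too. What is shaped like the rollon_black but blue is not meant.

How it is judged:
By the outcome, as a careful person would: the job done as asked, in the order asked, and still so for the second after the job is handed in, with the robot touching nothing.
It also fails if it takes over 104 s, if anything falls off the work surface, if the arm or the gripper's body presses on something with over 40 N, if the wrist force passes 120 N, or if a joint passes its speed limit or range.

## Working session

There is one attempt and no reset: what is moved stays moved. The work goes in short steps, each a Python script; the robot and the scene stay as the last script left them, time stands still between calls to the robot, and variables do not carry over. Pictures are saved under pics/ and viewed, at most 14 in all, crops included, and the job is handed in when it is done.

```bash
mkdir -p pics; ls
python3 - <<'E'
from rig import ctrl
import cv2,numpy as np
for n in("scene","top"):
    c=ctrl.read_camera(n);cv2.imwrite(f"pics/{n}0.png",c["img"])
    print(n,{k:(np.round(v,4).tolist() if k=="world_to_cam" else v) for k,v in c.items() if k!="img"})
print(ctrl.get_time(),np.round(ctrl.get_orientation(),3))
E
```

```text
pics
scene {'vertical_fov': 57.9229619478615, 'cx': 321.95405720613064, 'cy': 200.64904730091536, 'world_to_cam': [[0.6116, -0.7909, 0.0181, -0.2883], [0.4884, 0.3955, 0.7779, -0.291], [-0.6224, -0.4669, 0.6282, -0.6313], [0.0, 0.0, 0.0, 1.0]]}
top {'vertical_fov': 46.47521926560976, 'cx': 329.03650777976486, 'cy': 198.1435406470625, 'world_to_cam': [[0.0077, -1.0, -0.0008, 0.0127], [0.996, 0.0076, 0.0888, -0.4914], [-0.0888, -0.0015, 0.996, -1.1387], [0.0, 0.0, 0.0, 1.0]]}
0.1 [[ 0.92  -0.391 -0.   ]
 [-0.391 -0.92  -0.001]
 [ 0.     0.001 -1.   ]]
```

View pics/scene0.png

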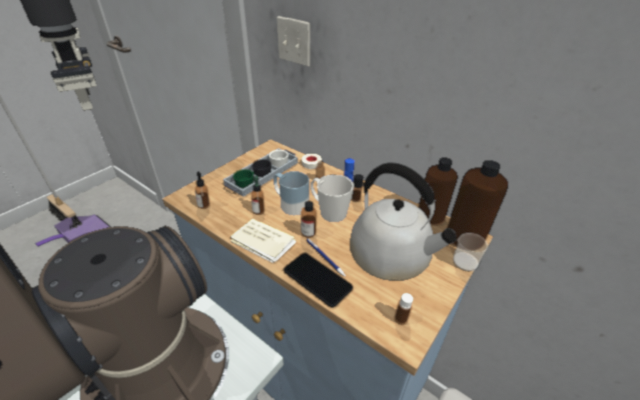

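View pics/top0.png

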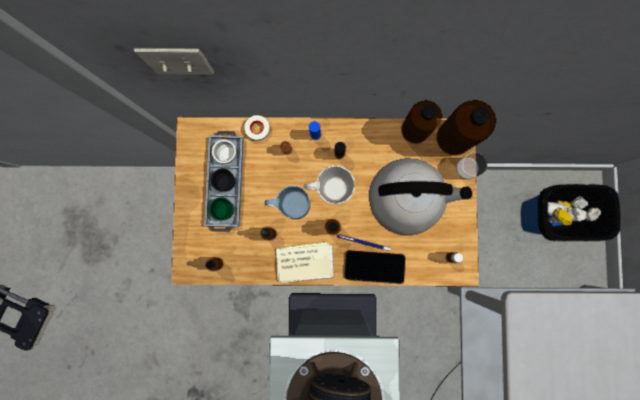

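The scene view shows droppers at about (203,190) and (258,200), a wide screw-cap bottle at (308,218), a dark-capped bottle at (358,187), a blue look-alike at (349,167) and a white-capped bottle at (403,308). The same things in the top view are at (214,264), (268,233), (333,227), (340,150), (315,130) and (455,257), with a small brown bottle at (286,148). The cups at x≈222 are white at y=152, black at 180 and green at 209.

Next is one close mosaic of the candidates.

Run:
```python
import cv2,numpy as np
s=cv2.imread("pics/scene0.png");t=cv2.imread("pics/top0.png")
def c(i,u,v,w=25):return cv2.resize(i[v-w:v+w,u-w:u+w],(200,200),interpolation=cv2.INTER_CUBIC)
S=[(203,190),(258,200),(308,218),(355,183),(403,308),(319,172)]
T=[(214,264),(268,233),(333,227),(340,150),(455,257),(286,148)]
r=[np.hstack([c(s,*p) for p in S[:4]]),np.hstack([c(s,*S[4]),c(s,*S[5]),c(t,*T[0]),c(t,*T[1])]),np.hstack([c(t,*p) for p in T[2:6]])]
cv2.imwrite("pics/m.png",np.vstack(r))
```

```text
(no output)
```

View pics/m.png

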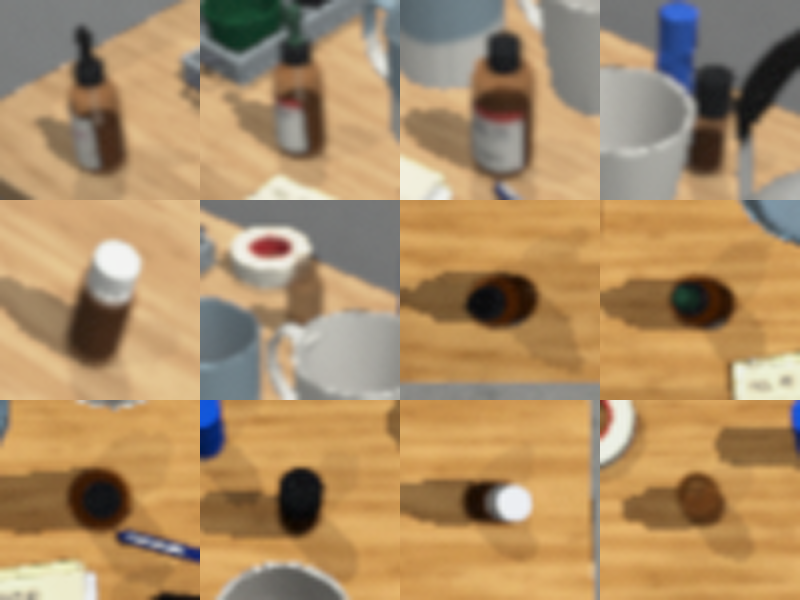

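The choices are clear. drop_green is the second dropper (top bulb about (265.5,232), red band). rollon_black has the wide black cap at (340.5,146). oil_white is at (458.5,258). Next I compute positions and cross-check them between the two cameras, to test for lens distortion.

```bash
cat > h.py <<'E'
from rig import ctrl
import cv2,numpy as np
def cam(n):
    c=ctrl.read_camera(n); c["f"]=200/np.tan(np.radians(c["vertical_fov"]/2)); return c
def proj(c,p):
    q=c["world_to_cam"]@np.r_[p,1]; return np.array([c["cx"]+c["f"]*q[0]/-q[2], c["cy"]-c["f"]*q[1]/-q[2]])
def back(c,uv,z):
    W=c["world_to_cam"];R=W[:3,:3];o=-R.T@W[:3,3]
    d=R.T@np.array([(uv[0]-c["cx"])/c["f"],-(uv[1]-c["cy"])/c["f"],-1]); return o+d*(z-o[2])/d[2]
E
python3 - <<'E'
from h import *
t=cam("top");s=cam("scene")
for n,uv,z in [("green bulb",(265.5,232.2),.11),("rollon",(340.5,146.2),.078),("white",(458.5,257.7),.071),("cupW",(223,152),.034),("cupB",(222.5,180.5),.034),("cupG",(221.5,209),.034),("dropblack",(211,264.5),.11),("screw",(333.3,226.5),.102),("tableLF",(172.5,285),0),("tableLB",(177,118),0),("tableRB",(476,118),0),("tableRF",(479,286),0)]:
    p=back(t,uv,z);print(n,p.round(4),proj(s,p).round(1))
print("tcp",proj(s,ctrl.get_ee_pos()),proj(t,ctrl.get_ee_pos()))
S=s["img"]; cv2.imwrite("pics/cups.png",np.hstack([cv2.resize(t["img"][120:245,190:290],(400,500),interpolation=2),cv2.resize(S[130:255,200:300],(400,500),interpolation=2)]))
E
```

```text
green bulb [0.4041 0.1611 0.11  ] [254.2 178. ]
rollon [ 0.6114 -0.0101  0.078 ] [357.8 176.4]
white [ 0.3482 -0.29    0.071 ] [406.  298.2]
cupW [0.6035 0.2812 0.034 ] [276.3 154.9]
cupB [0.5321 0.2804 0.034 ] [259.9 164.9]
cupG [0.4614 0.2809 0.034 ] [241.9 175.4]
dropblack [0.33   0.2835 0.11  ] [198.  173.4]
screw [0.4186 0.006  0.102 ] [306.6 202.8]
tableLF [0.2725 0.4058 0.    ] [160.4 199.7]
tableLB [0.6978 0.4102 0.    ] [268.5 139.7]
tableRB [ 0.7036 -0.3607  0.    ] [493.4 236.8]
tableRF [ 0.2759 -0.3595  0.    ] [415.7 370.5]
tcp [ 86.78469464 101.36741889] [ 27.92612827 299.34782339]
```

View pics/cups.png

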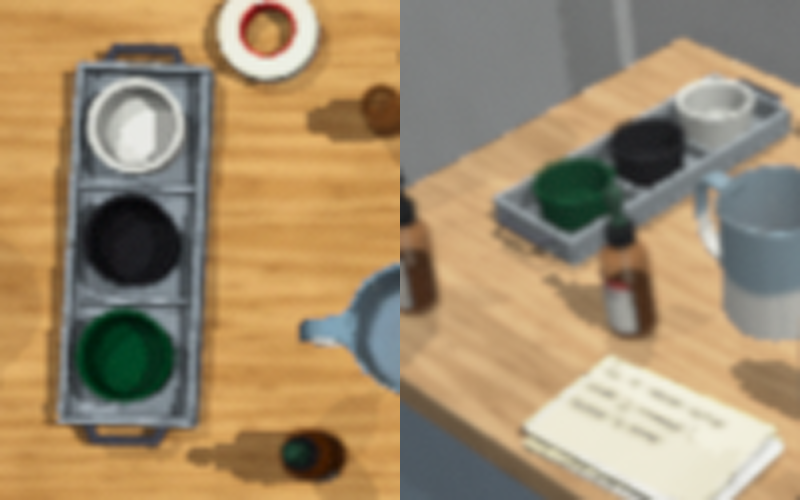

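The cup centres from the close view are: white (224,151), black (223.2,180), green (221.5,208.8) in the top view. The two cameras agree to about 2 px, so the lens distortion is small enough to ignore. The finger backs are too thick to go inside a cup, so I grip high enough that the tips stay above the rim. I'll check IK, then go for the white bottle.

```bash
cat >> h.py <<'E'
def ori(a):  # tool down, closing line y at heading a
    y=np.array([np.cos(a),np.sin(a),0]);z=np.array([0,0,-1.]);return np.c_[np.cross(y,z),y,z]
def down(yx):return ori(np.arctan2(yx[1],yx[0]))
OW=down((.58,-.81)); OP=down((0,-1)); OG=down((-.86,-.51)); 
CW=np.array([.605,.2795]);CB=np.array([.533,.2805]);CG=np.array([.4614,.282])
W=np.array([.3485,-.290]);B=np.array([.6114,-.0095])
def at(xy,z):return np.array([xy[0],xy[1],z])
def rep(m):print(m,"t",round(ctrl.get_time(),1),"p",np.round(ctrl.get_ee_pos(),4),"w",round(ctrl.get_grip_width()*88,1),"F",np.round(ctrl.get_grasp_force(),1),"ft",np.round(ctrl.get_ft_force(),1))
E
python3 - <<'E'
from h import *
t=cam("top");s=cam("scene")
print("kettle",back(t,(410,197),.1),"mug",back(t,(336,185),.098), "Gbase",back(s,(255.7,212),0))
for n,p,o in [("w",at(W,.048),OW),("wh",at(W,.3),OW),("way",(.42,.05,.32),OP),("cw",at(CW,.056),OP),("cwh",at(CW,.2),OP),("b",at(B,.042),OP),("bh",at(B,.25),OP),("g",(.404,.161,.05),OG),("gh",(.404,.161,.2),OG),("cg",at(CG,.058),OP),("cgh",at(CG,.2),OP)]:
    for k,O in(("",o),("flip",o@np.diag([-1,-1,1]))):
        q=ctrl.inverse_kinematics(np.array(p),O);print(n,k,None if q is None else np.round(q,2))
E
```

```text
kettle [ 0.48844452 -0.17174021  0.1       ] mug [5.15438773e-01 3.47319154e-04 9.80000000e-02] Gbase [0.3995576  0.16639712 0.        ]
w  [-0.26  0.2  -0.69  0.   -0.67  2.45]
w flip [-0.26  0.2  -0.69  0.   -0.67 -0.69]
wh  [-0.26 -0.06 -0.33  0.   -1.31  2.45]
wh flip [-0.26 -0.06 -0.33  0.   -1.31 -0.69]
way  [ 0.59 -0.13 -0.34  0.   -1.36  0.98]
way flip [ 0.59 -0.13 -0.34  0.   -1.36 -2.16]
cw  [ 0.72  0.49 -0.21  0.   -0.88  0.85]
cw flip [ 0.72  0.49 -0.21  0.   -0.88 -2.3 ]
cwh  [ 0.72  0.36 -0.05  0.   -1.16  0.85]
cwh flip [ 0.72  0.36 -0.05  0.   -1.16 -2.3 ]
b  [ 0.3   0.43 -0.35  0.   -0.79  1.27]
b flip [ 0.3   0.43 -0.35  0.   -0.79 -1.87]
bh  [ 0.3   0.24 -0.1   0.   -1.23  1.27]
bh flip [ 0.3   0.24 -0.1   0.   -1.23 -1.87]
g  [ 0.84  0.17 -0.73  0.   -0.67 -0.3 ]
g flip [ 0.84  0.17 -0.73  0.   -0.67  2.84]
gh  [ 0.84 -0.03 -0.53  0.   -1.07 -0.3 ]
gh flip [ 0.84 -0.03 -0.53  0.   -1.07  2.84]
cg  [ 0.91  0.31 -0.49  0.   -0.76  0.66]
cg flip [ 0.91  0.31 -0.49 -0.   -0.76 -2.48]
cgh  [ 0.91  0.16 -0.32  0.   -1.09  0.66]
cgh flip [ 0.91  0.16 -0.32  0.   -1.09 -2.48]
```

```bash
sed -i 's/^OW=down((.58,-.81))/OW=down((-.58,.81))/' h.py
python3 - <<'E'
from h import *
ctrl.move_to(np.array([.42,.05,.32]),OP); rep("way")
ctrl.move_to(at(W,.3),OW)
ctrl.command_gripper(.65)
ctrl.move_straight(at(W,.10),vel=.25); rep("hover")
t=cam("top");s=cam("scene")
f=lambda i,u,v,w:cv2.resize(i[v-w:v+w,u-w:u+w],(400,400),interpolation=2)
cv2.imwrite("pics/w1.png",np.hstack([f(t["img"],455,257,40),f(s["img"],403,300,50)]))
E
```

```text
way t 2.5 p [0.4202 0.0505 0.3198] w 88.0 F 0.0 ft [ 0.   0.1 -0.6]
hover t 5.6 p [ 0.3492 -0.2903  0.1009] w 57.3 F 0.0 ft [ 0.3 -0.1 -0.1]
```

View pics/w1.png

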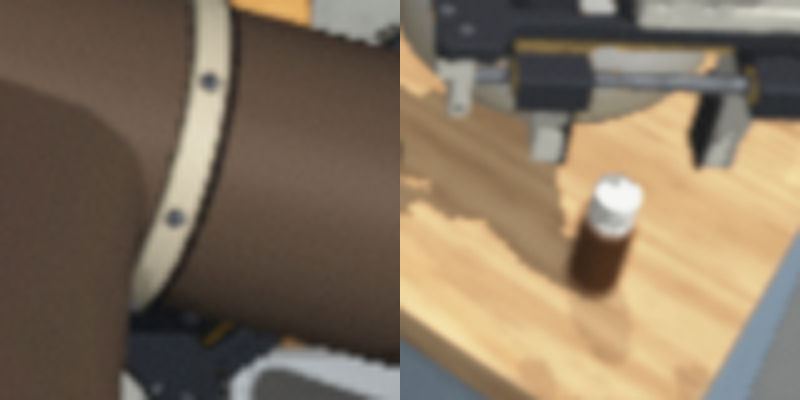

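The scene view shows the open fingers straddling the white cap (cap top at crop (618,190), i.e. pixel (407.5,297.5)). The fingertip midpoint at about (412,290) sits a bit right of it, so I compare the two numerically before closing.

Run:
```python
from h import *
s=cam("scene"); p=ctrl.get_ee_pos(); O=ctrl.get_orientation()
print("tcp proj",proj(s,p))
for sg in(1,-1):
  for x in(1,-1): print(sg,x,proj(s,p+O[:,1]*sg*.0287+O[:,0]*x*.0095), proj(s,p+O[:,1]*sg*.05+O[:,0]*x*.0095))
print("cap",back(s,(407.5,297.5),.071)[:2])
im=s["img"]; cv2.imwrite("pics/w2.png",cv2.resize(im[260:320,370:450],(800,600),interpolation=2))
```

```text
tcp proj [409.2097871  287.64882193]
1 1 [393.82000358 291.36143666] [381.81688165 290.88177538]
1 -1 [392.58956386 282.76119454] [380.85649956 282.29744893]
-1 1 [426.23986802 292.65697908] [438.29756035 293.13882107]
-1 -1 [424.27840146 284.01368569] [436.06360716 284.47949217]
cap [ 0.35149764 -0.29145706]
```

View pics/w2.png

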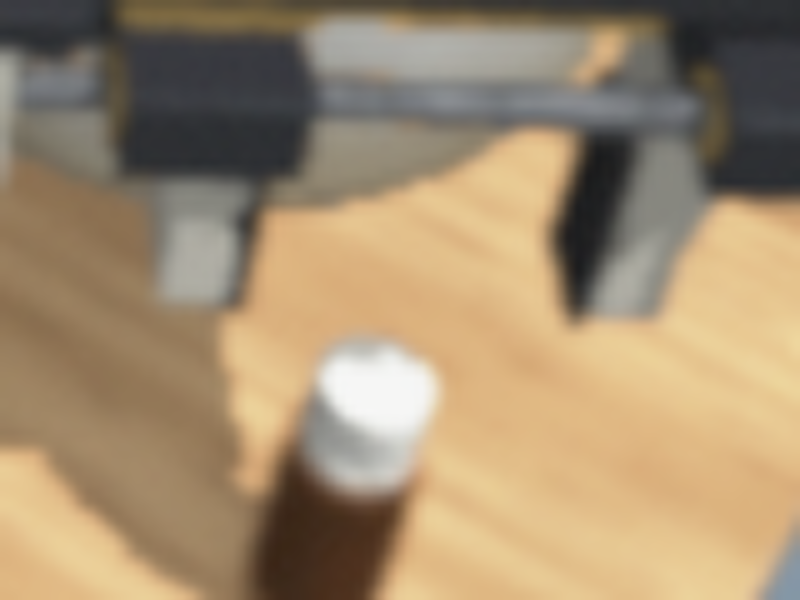

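The inner tips at (394,290.5) and (427.5,292) match the calibrated prediction within about 1 px. The cap is at (0.351,-0.291), only 2 mm off, so I grasp and carry it to the white cup.

Run:
```python
from h import *
w=np.array([.3505,-.291])
ctrl.move_straight(at(w,.048),vel=.12); rep("at")
ctrl.command_gripper(.0); rep("grip")
ctrl.move_straight(at(w,.08),vel=.1); rep("lift")
ctrl.move_straight(at(w,.32),vel=.3)
ctrl.move_to(np.array([.42,.05,.34]),OP)
ctrl.move_to(at(CW,.14),OP); rep("above")
s=cam("scene");cv2.imwrite("pics/w3.png",cv2.resize(s["img"][90:210,200:360],(800,600),interpolation=2))
```

```text
at t 6.3 p [ 0.3508 -0.2912  0.0485] w 57.0 F 0.0 ft [-0.2 -1.3  0.7]
grip t 7.0 p [ 0.3505 -0.291   0.048 ] w 23.8 F 28.2 ft [ 0.3 -0.   0.3]
lift t 7.5 p [ 0.3505 -0.2909  0.08  ] w 23.5 F 28.0 ft [ 0.6  0.4 -1. ]
above t 11.2 p [0.6053 0.2791 0.1414] w 23.4 F 28.0 ft [ 0.5  0.  -0.2]
```

View pics/w3.png

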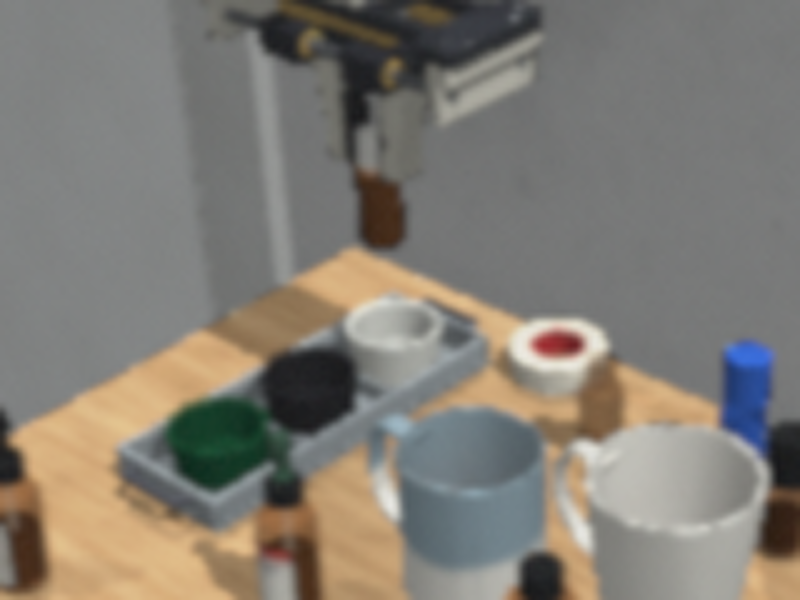

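Run:
```python
from h import *
s=cam("scene")
print(back(s,(276.4,137.2),.093),proj(s,(.6053,.2791,.093)),back(s,(278.8,155),.034),proj(s,at(CW,.034)))
```

```text
[0.60937208 0.28148858 0.093     ] [276.04479296 137.96716145] [0.60793707 0.27492789 0.034     ] [277.0606782  154.89162104]
```

The bottle hangs upright above the white cup. Relative to the bottle, the scene camera puts the cup about 5 mm further to -y, so I split the difference and place it.

```bash
sed -i 's/^CW=.*/CW=np.array([.605,.276]);CB=np.array([.5335,.2775]);CG=np.array([.4618,.279])/' h.py
python3 - <<'E'
from h import *
ctrl.move_straight(at(CW,.09),vel=.15)
ctrl.move_straight(at(CW,.0575),vel=.06); rep("low")
ctrl.command_gripper(.5); rep("rel")
ctrl.move_straight(at(CW,.25),vel=.2)
ctrl.move_to(at(B,.25),OP); ctrl.command_gripper(.65); ctrl.move_straight(at(B,.115),vel=.25); rep("hov")
s=cam("scene"); print("tcp",proj(s,ctrl.get_ee_pos()))
f=lambda i,u,v:cv2.resize(i[v-30:v+30,u-20:u+20],(400,600),interpolation=2)
cv2.imwrite("pics/b1.png",np.hstack([f(s["img"],277,150),f(s["img"],357,172)]))
E
```

```text
low t 12.5 p [0.6049 0.2759 0.0571] w 23.5 F 28.0 ft [ 0.   0.1 -0.3]
rel t 13.1 p [0.605  0.276  0.0576] w 44.0 F 0.0 ft [-0.2 -0.3  1. ]
hov t 16.5 p [ 0.6123 -0.0095  0.1161] w 57.2 F 0.0 ft [-0.3  0.3  0.4]
tcp [359.04150834 163.76797904]
```

View pics/b1.png

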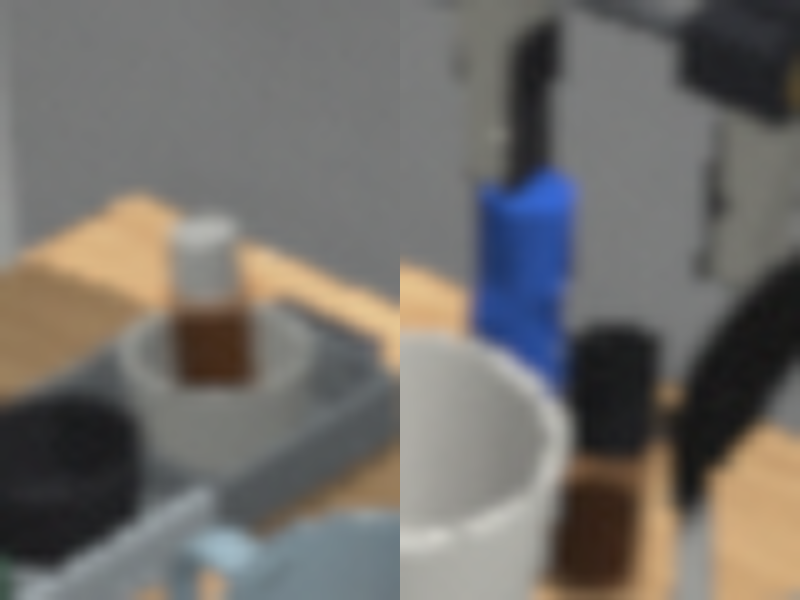

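The white bottle stands in the white cup. The open fingers (tips at about crop (515,190) and (705,270)) straddle the black roll-on cap (top at (613,338), i.e. pixel (358.3,176)), which matches the prediction. I grasp it.

Run:
```python
from h import *
b=np.array([.612,-.010])
ctrl.move_straight(at(b,.044),vel=.1); rep("at")
ctrl.command_gripper(.0); rep("grip")
ctrl.move_straight(at(b,.08),vel=.1); rep("lift")
ctrl.move_straight(at(b,.22),vel=.25)
ctrl.move_to(at(CB,.20),OP)
ctrl.move_straight(at(CB,.10),vel=.15); rep("above")
s=cam("scene");cv2.imwrite("pics/b2.png",cv2.resize(s["img"][100:220,200:360],(800,600),interpolation=2))
print(proj(s,at(CB,.056)))
```

```text
at t 17.4 p [ 0.6125 -0.0099  0.0446] w 57.3 F 0.0 ft [-0.6  0.3 -0.3]
grip t 18.0 p [ 0.6122 -0.01    0.0442] w 27.3 F 30.0 ft [-0.7  0.7  1.5]
lift t 18.6 p [ 0.6119 -0.01    0.08  ] w 27.1 F 30.0 ft [-0.2  0.3 -1.3]
above t 21.2 p [0.5343 0.2775 0.1008] w 27.4 F 30.0 ft [0.1 1.  0.4]
[260.28096239 158.68193043]
```

View pics/b2.png

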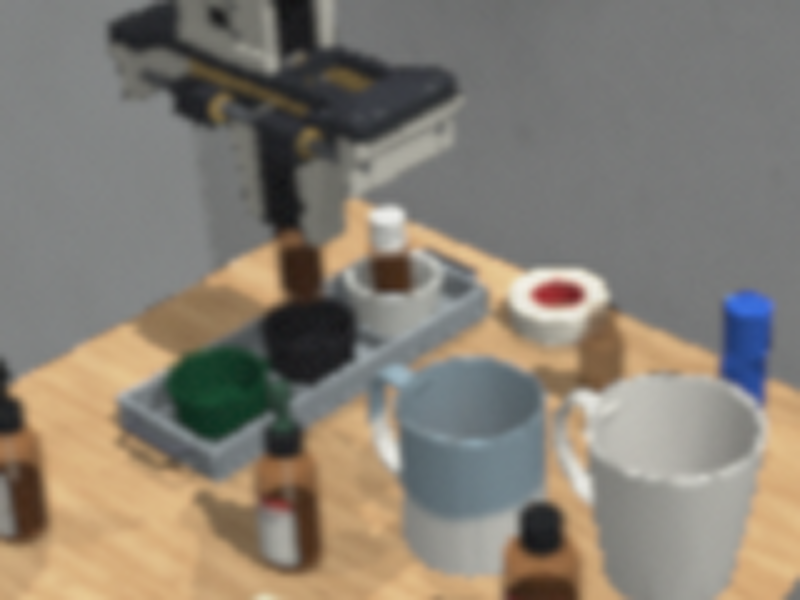

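The roll-on is held over the black cup: its base is at about (260.4,158) and the cup centre at (262,165.6). That is within about 3 mm, so I nudge -y and place it, then go above the green dropper.

Run:
```python
from h import *
c=CB+[0,-.002]
ctrl.move_straight(at(c,.0535),vel=.08); rep("low")
ctrl.command_gripper(.55); rep("rel")
ctrl.move_straight(at(c,.25),vel=.2)
G=np.array([.403,.163])
ctrl.move_to(at(G,.26),OG); ctrl.command_gripper(.7); ctrl.move_straight(at(G,.135),vel=.25); rep("hov")
s=cam("scene"); p=ctrl.get_ee_pos();O=ctrl.get_orientation(); print("tcp",proj(s,p),[proj(s,p+O[:,1]*a*ctrl.get_grip_width()*.044).round(1) for a in(1,-1)])
cv2.imwrite("pics/g1.png",cv2.resize(s["img"][145:220,215:315],(800,600),interpolation=2))
```

```text
low t 22.0 p [0.5335 0.2755 0.0533] w 27.5 F 30.0 ft [-0.3  0.  -0.3]
rel t 22.6 p [0.5335 0.2755 0.0536] w 48.6 F 0.0 ft [-0.3 -0.2 -0.6]
hov t 25.9 p [0.4036 0.1634 0.1359] w 61.3 F 0.0 ft [-0.   0.6 -0.2]
tcp [252.31421926 168.71024127] [array([248.7, 176. ]), array([255.7, 161.8])]
```

View pics/g1.png

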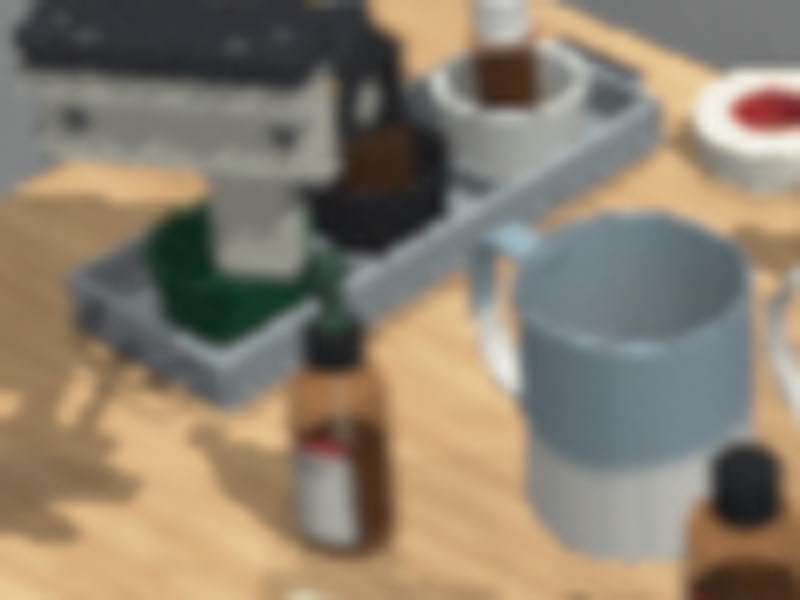

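Run:
```python
from h import *
s=cam("scene")
b=back(s,(257.1,210),0); print("base",b,"upright top would be at",proj(s,b+[0,0,.11]))
print("bulb@.11",back(s,(254.9,177.8),.11),"collar/shoulder centre@.075",back(s,(215+339/8-1,145+370/8),.075))
```

```text
base [0.40763063 0.16940849 0.        ] upright top would be at [252.89727756 176.17187459]
bulb@.11 [0.40587083 0.16054932 0.11      ] collar/shoulder centre@.075 [0.39989933 0.15403199 0.075     ]
```

The finger frame agrees with the calibration. The bulb is at about (0.405,0.1605) and the base at about (0.405,0.167), a slight lean, so I grasp at (0.405,0.163). The roll-on stands in the black cup.

Run:
```python
from h import *
g=np.array([.405,.163])
ctrl.move_straight(at(g,.051),vel=.1); rep("at")
ctrl.command_gripper(.0); rep("grip")
ctrl.move_straight(at(g,.09),vel=.08); rep("lift")
ctrl.move_straight(at(g,.22),vel=.25)
ctrl.move_to(at(CG,.20),OP)
ctrl.move_straight(at(CG,.11),vel=.15); rep("above")
s=cam("scene");cv2.imwrite("pics/g2.png",cv2.resize(s["img"][100:220,180:340],(800,600),interpolation=2))
print(proj(s,at(CG,.059)),proj(s,at(CG,.034)))
```

```text
at t 27.0 p [0.4053 0.1633 0.0515] w 61.6 F 0.0 ft [ 0.7  0.1 -0.1]
grip t 27.6 p [0.4051 0.1631 0.0511] w 31.4 F 30.0 ft [-0.1 -0.   0.8]
lift t 28.3 p [0.4047 0.1628 0.0897] w 31.6 F 30.0 ft [-0.6 -0.7 -1.3]
above t 30.6 p [0.4623 0.2793 0.1109] w 31.7 F 30.0 ft [-0.2 -0.2 -1.5]
[241.42325931 168.24213267] [242.49471727 175.57622317]
```

View pics/g2.png

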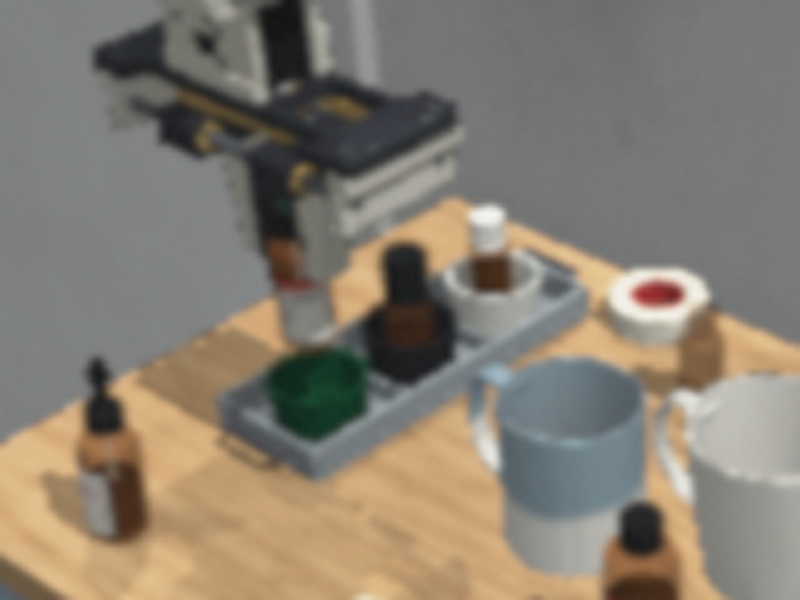

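The dropper is held over the green cup with its base kicked slightly right and away (+x), because the original lean was kept in the grip. I tilt the tool 0.07 rad about world y to set it upright, then look again.

Run:
```python
from h import *
from scipy.spatial.transform import Rotation as R
ctrl.move_straight(at(CG,.11),vel=.1,ori=R.from_rotvec([0,.07,0]).as_matrix()@OP); rep("tilt")
s=cam("scene");cv2.imwrite("pics/g3.png",cv2.resize(s["img"][140:200,200:280],(800,600),interpolation=2))
print(proj(s,at(CG,.129)),proj(s,at(CG,.059)),proj(s,at(CG,.034)))
```

```text
tilt t 30.9 p [0.4632 0.2797 0.1109] w 31.5 F 30.0 ft [ 0.5 -0.4 -0.8]
[238.23821872 146.44064645] [241.42325931 168.24213267] [242.49471727 175.57622317]
```

View pics/g3.png

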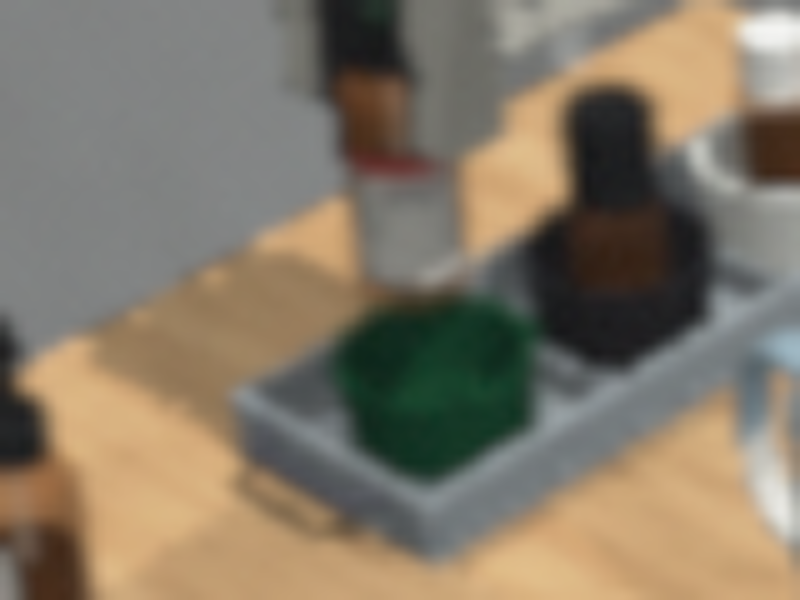

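The dropper is now upright (edge slope 0.126 against 0.146 expected), with its base at about (241.5,167.7). The cup rim centre at (243.7,176.3) asks for about 3 mm towards -y. I place it.

Run:
```python
from h import *
c=CG+[-.001,-.003]
ctrl.move_straight(at(c,.085),vel=.1); rep("mid")
ctrl.move_straight(at(c,.0605),vel=.04); rep("low")
ctrl.command_gripper(.6); ctrl.dwell(.3); rep("rel")
ctrl.move_straight(at(c,.25),vel=.15)
ctrl.move_to(np.array([.264,.5,.3]),OP); ctrl.dwell(.5); rep("end")
t=cam("top");s=cam("scene")
cv2.imwrite("pics/e.png",np.vstack([cv2.resize(s["img"][130:250,180:380],(800,480),interpolation=2)[:400],cv2.resize(t["img"][110:290,170:490],(400,225),interpolation=2)[:200].repeat(1,0) if 0 else cv2.resize(t["img"][120:220,190:390],(800,400),interpolation=2)[:200]]))
```

```text
mid t 31.3 p [0.4605 0.2758 0.085 ] w 31.6 F 30.0 ft [ 0.1  0.6 -0.6]
low t 32.1 p [0.4609 0.2763 0.0604] w 31.4 F 30.0 ft [ 1.6  3.5 -3.2]
rel t 33.0 p [0.4608 0.276  0.0605] w 53.0 F 0.0 ft [-0.2 -0.2 -0.5]
end t 36.1 p [0.2643 0.4999 0.3   ] w 53.0 F 0.0 ft [ 0.4 -0.3 -0.3]
```

View pics/e.png

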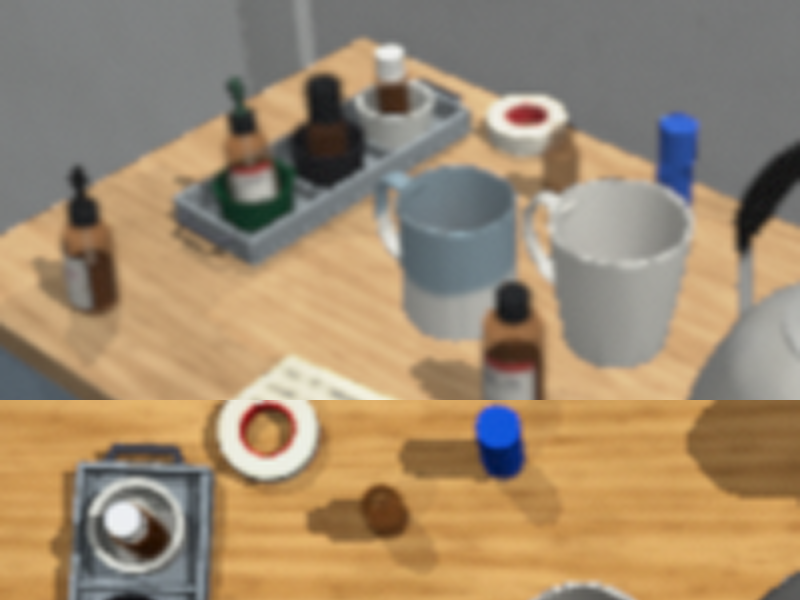

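All three bottles stand in their matching cups and the look-alikes are undisturbed. I use the last picture to check that the green one is seated and upright.

Run:
```python
from h import *
t=cam("top");s=cam("scene")
for n,c,h in(("W",CW,.071),("B",CB+[0,-.002],.078),("G",CG+[-.001,-.003],.112)):print(n,[(proj(k,at(c,.008+h)).round(1).tolist(),proj(k,at(c,.034)).round(1).tolist()) for k in(t,s)])
cv2.imwrite("pics/f.png",np.hstack([cv2.resize(t["img"][135:235,195:255],(360,600),interpolation=2),cv2.resize(s["img"][135:210,220:275],(440,600),interpolation=2)]))
```

```text
W [([220.9, 147.9], [225.1, 151.4]), ([277.0, 142.5], [277.9, 155.3])]
B [([219.6, 177.1], [224.5, 179.9]), ([259.8, 150.0], [261.4, 165.2])]
G [([214.9, 206.8], [223.5, 209.3]), ([239.1, 149.9], [243.0, 176.1])]
```

View pics/f.png

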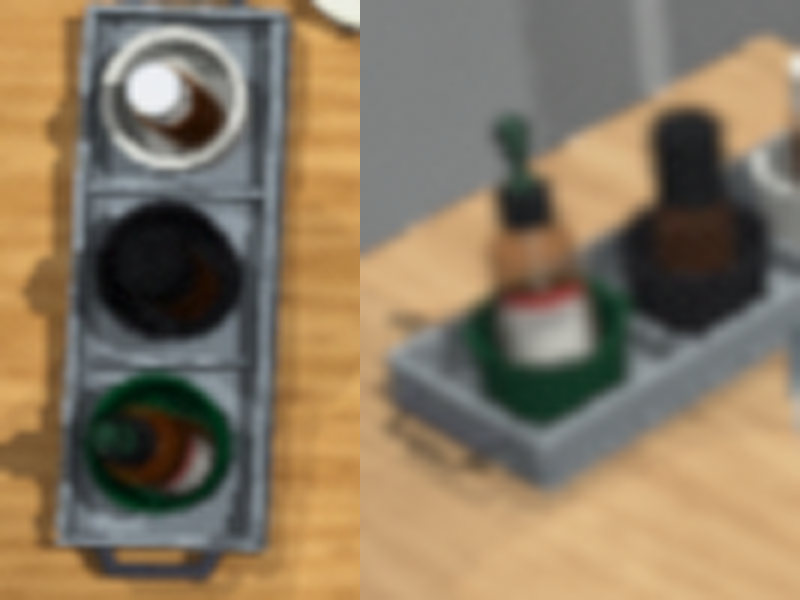

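The bulb, roll-on and white cap tops sit within about 2.5 px of the predictions for upright, seated bottles (green (214.7,207.8) against (214.9,206.8)), so I hand in.

```bash
python3 -c "
from rig import ctrl
print(ctrl.close_job())"
```

```text
the job is handed in; nothing more can be done
None
```

The job is handed in at about 36 s: the white-capped bottle, the roll-on and the green-bulbed dropper stand upright in their matching cups, and none of the three look-alikes was touched.

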